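Lock the filter cover of the plaster-dust extractor

TASK

The hinged metal cover on top of the bench dust extractor is standing slightly open: press it down flush, then set a fingertip in the slot of its round dial and turn the dial a quarter turn clockwise (seen from above) as far as it goes, so that the cam locks the cover. Only push with the fingers: pick nothing up, do not lift the cover further open, leave the bowl, the tape roll and the scraper where they are, and finish clear of everything.

Things in the scene. Friction and masses are not known exactly. Their poses are not given: they have to be found in the camera images.
- housing: Grey dust-extractor box fixed to the bench, 260 mm (its x) by 300 mm (its y), rim 105 mm high; origin at the centre of its underside, z up. Its front (-x side, louvres and switch) faces roughly towards the robot; the cover is hinged along the far (+x) top edge, hinge line 130 mm behind the origin and 105 mm above the bench.
- cover (a joint): Opening angle (rad) of the bare aluminium cover, 260 x 300 mm, 20 mm thick: 0 is shut flush on the rim (top surface 125 mm above the bench), growing as its front edge rises; starts 0.08 to 0.22. The stiff hinge holds it where left; 2 to 5 N down on its front part shuts it. It cannot shut if the dial riding on it has been turned to locked first: the cam then lands on the housing's front lip.
- press_left (a point): Point on the cover's top surface, 190 mm in front of the hinge line (70 mm behind the cover's front edge) and 105 mm to +y of its middle: flat plate, a good place to push down. Axes are the cover's: x to the hinge, z out of the top.
- press_right (a point): The mirror point, 105 mm to -y of the cover's middle.
- slot (a point): Centre of the round black dial, on its axis, level with the cover's top. The dial, 92 mm across, is sunk flush in a 96 mm hole midway between press_left and press_right. Across it runs a straight slot 28 mm wide, 82 mm long (closed at both ends) and 16 mm deep with a steel floor, open upwards. The point turns with the dial: x along the slot (to the hinge at dial 0), y across, z up.
- dial (a joint): Turn of the dial (rad): 0 to 1.57 with stops at both ends, growing clockwise seen from above. At 0 (open) the slot runs front to back, from the cover's front edge to the hinge; at 1.57 (locked) it is parallel to the front edge. Starts 0 to 0.3. It turns against about 0.1 N m of friction, has no spring and stays where it is left.
- bowl: Bystander: black rubber mixing bowl, 116 mm across, 65 mm high, loose on the bench; origin at the centre of its underside.
- tape: Bystander: blue roll of tape lying flat, 90 mm across, 35 mm high, loose on the bench; origin at the centre of its underside.
- scraper: Bystander: spatula-like scraper, 200 mm long, lying along its x, loose on the bench; origin under its middle.

How it is judged (in metres and radians):
On the way, in this order (a step that is already met when the one before it is completed fails the run):
1. the cover is pressed down flush while the dial is still open (value of joint cover below 0.02 rad and value of joint dial below 0.7 rad), for 0.1 s.
2. the dial is turned to its locked stop with the cover down (value of joint dial above 1.42 rad and value of joint cover below 0.02 rad), for 0.1 s.
At the end, for the whole second after the job is handed in: The cover is down (within 0.02 rad, about 5 mm at its front edge), the dial is turned to within 0.15 rad (9 degrees) of its locked stop, and both are at rest (all of step 2 and velocity of joint dial between -0.05 and 0.05 rad/s and velocity of joint cover below 0.05 rad/s); the robot touches nothing.
It fails at once if the cover is raised further open than it can start (value of joint cover above 0.28 rad).
It fails at once if the bowl, tape or scraper is moved by more than 30 mm or lifted 15 mm (distance of any of bowl, tape, scraper from where it was at the start of the episode above 0.03 m or height (world z) of any of bowl, tape, scraper above 0.015 m).
It also fails if it takes over 48 s, if anything falls off the work surface, if the arm or the gripper's body presses on something with over 40 N, if the wrist force passes 120 N, or if a joint passes its speed limit or range.

ROBOT

A 6-joint arm with a two-finger parallel gripper is mounted at the origin on the work surface. World frame = base frame: x ahead of the robot, y to its left, z up, the work surface at z = 0. Lengths are in mm, angles in rad, forces in N, time in s.
With the tool pointing down it reaches from about 325 to 850 mm from the base axis. Payload 4.4 kg.
Tool frame: the origin (TCP) lies midway between the tips of the shut fingers; the grasp point (between the pads) lies 19 mm behind it; z points along the fingers, y is the line along which they close (so a half turn about z gives the same grasp; the last joint's range is limited). The gripper opens to 94 mm and grips with 3 to 60 N. Pads are 16 mm wide; open, the fingers measure 119 mm over their backs; the gripper's body (75 mm by 177 mm) begins 78 mm behind the grasp point.
Start: joints at [1.071, 0.207, 1.542, -0, 1.393, -0.15], TCP at [197.068, 540.177, 205.447] pointing down, gripper open.
Joint ranges: [-2.73, 2.73], [-0.86, 2.22], [0.23, 2.46], [-1.11, 4.25], [0.08, 2.63], [-2.82, 2.82]. Speed limits (rad/s): [2.79, 2.79, 3.14, 3.14, 3.14, 3.14].

INTERFACE

Orientations are given as [roll, pitch, yaw] about the fixed x, y, z axes, in that order (R = Rz(yaw) Ry(pitch) Rx(roll)).
In Python, from rig import bot gives the robot as it stands.
- The arm moves only by the shell command python3 -m jog 'ROWS' [OPENING]. ROWS is JSON, a list of rows, each a list of 4 numbers: the shift along the tool's x, y, z in cm, then the turn about the tool's z in rad. In form: [[x, y, z, roll], ...]. A call has 1 to 12 rows; each row shifts and turns the commanded pose from where the row before left it, along the tool's axes as they then stand; what a row does not reach is not made up. A row lasts 1/8 s, in which the tool goes at most 62.5 mm and 10.7 degrees, less where a joint would pass 70% of its speed; a pose out of reach is approached as far as the arm can. A call is refused whole if a number of a shift passes 6.25 or a number of a turn 0.188, either way. A call with a gripper value outside its range is refused whole. OPENING is the closure, from -1 (fully open) to 1 (shut), so that 0 is half open, set as the call begins (- or left out, the last holds). The fingers move at their own pace and stop on an object; the grip force is fixed at half the most. Time passes only in rows, so rows that do not move let the fingers close. It gives the time, the measured TCP pose, the force, the opening and the grip force at its end, in the units of the state.
- bot.observe(): the state, without advancing time (a new reading comes with each control period).
- bot.camera(name): name is "side" or "top" or "wrist"; returns (picture, depth): 384x512x3 uint8, red, green, blue; 384x512 float32, mm along the optical axis (not along the pixel's ray), 0 where there is no reading.
- bot.camera_info(name): a dict with "intrinsics" (3x3 intrinsics, pixels), "world_from_camera" (4x4, takes a point from camera to world coordinates); the wrist camera has in their place "hand_eye" (4x4, takes a point from camera to tool coordinates, whose origin is the TCP and whose axes are the flange's). Camera axes: x right, y up, looking along -z (the intrinsics and any distortion apply to the point x, -y, -z); pixel columns grow to the right and rows downward; lengths in mm; the calibration is good to about 2 mm. A picture is of the moment at which its call begins: read the wrist's pose just before it. camera_info takes no time and is no camera call.
- bot.sign_off(): hands the job in; it is judged then, once.
The state is a dict: "time_s": time; "joint_pos": joint angles; "qd": joint speeds; "joint_torque": joint torques, N m; "tcp_pos": TCP position; "tool_rot": TCP orientation; "force": force on the tool from outside, world axes, zero at the start; "wrist_torque": the same for the moment, N m; "finger_gap": finger opening in mm; "grip_force": force on a finger pad.
Only numpy, scipy, OpenCV 4.12 (cv2) and the standard library are available. Lean on these libraries where they do the work, as an engineer would, in place of code of your own. Each camera call takes 0.05 s, during which the arm holds its last target. There are 200 camera calls.

## Working session

There is one attempt and no reset: what is moved stays moved. The work goes in short steps, Python scripts to look and compute and a shell command to move; the robot and the scene stay as the last step left them, time stands still between calls to the robot, and variables do not carry over. Pictures are saved under pics/ and viewed, at most 10 in all, crops included, and the job is handed in when it is done.

```bash
mkdir -p pics; ls; cat > h.py <<'E'
import numpy as np, cv2
from rig import bot
def save(name,fn):
    p,d=bot.camera(name); cv2.imwrite('pics/'+fn+'.png',p[:,:,::-1]); np.save('pics/'+fn+'.npy',d); return p,d
def pts(name,d):
    i=bot.camera_info(name);K=np.array(i['intrinsics']);T=np.array(i['world_from_camera'])
    v,u=np.mgrid[0:d.shape[0],0:d.shape[1]]
    c=np.stack([(u-K[0,2])/K[0,0]*d,-(v-K[1,2])/K[1,1]*d,-d],-1)
    return c@T[:3,:3].T+T[:3,3]
E
python3 - <<'E'
from h import *
o=bot.observe();print(o['tcp_pos'],o['tool_rot'],o['force'],o['finger_gap'])
a,_=save('top','t0');b,_=save('side','s0')
for n in('top','side','wrist'):print(bot.camera_info(n))
E
```

```text
pics
[196.67418993 539.46500553 204.3046545 ] [-3.13938593e+00 -3.17596172e-04  2.79176788e+00] [ 0.94006833  0.4062735  -0.91378824] 94.0338503884614
{'intrinsics': array([[480.34297434,   0.        , 259.09915172],
       [  0.        , 480.34297434, 186.88443093],
       [  0.        ,   0.        ,   1.        ]]), 'world_from_camera': array([[ 1.10030406e-03,  9.98708582e-01, -5.07932759e-02,
         5.23905972e+02],
       [-9.99986592e-01,  8.41845001e-04, -5.10956370e-03,
         5.36200131e+01],
       [-5.06020505e-03,  5.07982169e-02,  9.98696118e-01,
         1.27959574e+03],
       [ 0.00000000e+00,  0.00000000e+00,  0.00000000e+00,
         1.00000000e+00]])}
{'intrinsics': array([[499.27355681,   0.        , 264.62724506],
       [  0.        , 499.27355681, 189.74390071],
       [  0.        ,   0.        ,   1.        ]]), 'world_from_camera': array([[ 7.24292304e-01,  5.30624386e-01, -4.40270847e-01,
         7.81534849e+01],
       [-6.89487466e-01,  5.59969342e-01, -4.59392392e-01,
        -4.79029244e+02],
       [ 2.77337053e-03,  6.36295605e-01,  7.71440349e-01,
         9.53351964e+02],
       [ 0.00000000e+00,  0.00000000e+00,  0.00000000e+00,
         1.00000000e+00]])}
{'intrinsics': array([[335.51531217,   0.        , 253.37924526],
       [  0.        , 335.51531217, 187.11674368],
       [  0.        ,   0.        ,   1.        ]]), 'hand_eye': array([[-1.12292344e-03,  9.60268719e-01,  2.79074770e-01,
         8.13303616e+01],
       [ 9.99999357e-01,  1.03499245e-03,  4.62427495e-04,
         3.38611482e-01],
       [ 1.55214379e-04,  2.79075109e-01, -9.60269264e-01,
        -1.79869685e+02],
       [ 0.00000000e+00,  0.00000000e+00,  0.00000000e+00,
         1.00000000e+00]])}
```

View pics/t0.png

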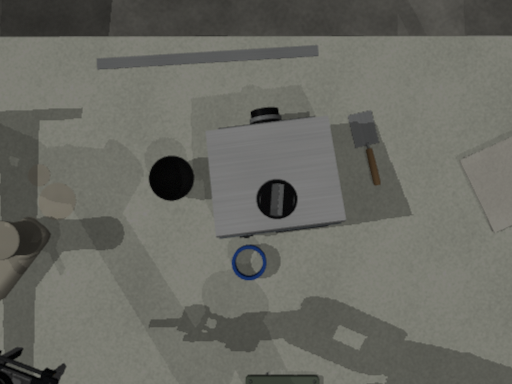

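View pics/s0.png

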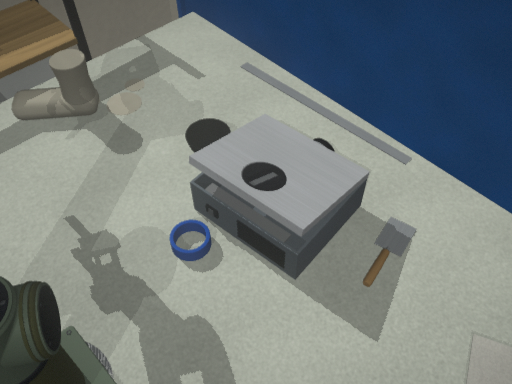

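The top view shows the cover spanning about (207–344, 118–238), the dial at (277,199) with its slot nearly front to back, the tape at (249,262), the bowl at (172,178) and the scraper at (368,148). The side view shows the front edge of the cover raised.

```bash
python3 - <<'E'
from h import *
d=np.load('pics/t0.npy');p=cv2.imread('pics/t0.png');P=pts('top',d)
g=cv2.cvtColor(p,cv2.COLOR_BGR2GRAY)
# cover plane
m=np.zeros(g.shape,bool);m[130:225,220:330]=1
m&=(g>90)&(d>0); 
vv,uu=np.mgrid[0:384,0:512]; m&=np.hypot(uu-277,vv-199)>26
X=P[m];c=X.mean(0);n=np.linalg.svd(X-c,full_matrices=False)[2][2];n*=np.sign(n[2])
print('n',n,'tilt',np.arccos(n[2]),'c',c,'res',np.std((X-c)@n),'dir uphill',np.degrees(np.arctan2(n[1],n[0])))
# cover mask outline by plane
on=(abs((P-c)@n)<6)&(d>0)&(uu>190)&(uu<360)&(vv>100)&(vv<250)
cn=max(cv2.findContours(on.astype(np.uint8),0,2)[0],key=cv2.contourArea)
r=cv2.boxPoints(cv2.minAreaRect(cn));ap=cv2.approxPolyDP(cn,12,True)[:,0];print(ap.tolist())
def ray(u,v,c=c,n=n):
    i=bot.camera_info('top');K=i['intrinsics'];T=i['world_from_camera']
    q=T[:3,:3]@np.array([(u-K[0,2])/K[0,0],-(v-K[1,2])/K[1,1],-1]);o=T[:3,3]
    return o+q*((c-o)@n)/(q@n)
for a in ap: print('corner',ray(*a).round(1))
disc=((g<75)&(np.hypot(uu-277,vv-199)<24)).astype(np.uint8)
cd=np.concatenate(cv2.findContours(disc,0,2)[0]);e=cv2.fitEllipse(cv2.convexHull(cd));print(e)
print('dial',ray(*e[0]).round(1))
s=((g>=75)&(np.hypot(uu-e[0][0],vv-e[0][1])<19)).astype(np.uint8)
cs=max(cv2.findContours(s,0,2)[0],key=cv2.contourArea);rs=cv2.minAreaRect(cs);bp=cv2.boxPoints(rs);print('slot',rs)
Y=[ray(*b) for b in bp];print(np.round(Y,1).tolist())
for name,lo,hi in (('tape',(90,60,0),(255,255,255)),):pass
E
```

```text
n [0.21657488 0.02726845 0.97588511] tilt 0.22005651974909618 c [619.44588755  25.21073154 150.32421045] res 2.521979282865386 dir uphill 7.176219526710273
[[328, 115], [206, 131], [216, 235], [346, 219]]
corner [ 757.5 -107.5  123.4]
corner [718.3 188.4 123.8]
corner [469.8 157.5 179.8]
corner [ 506.6 -139.2  180. ]
((276.4686279296875, 198.61656188964844), (39.59592819213867, 40.68053436279297), 98.84632110595703)
dial [553.4  19.  165.2]
slot ((279.7698974609375, 199.45132446289062), (3.5920259952545166, 29.13532257080078), 3.814074993133545)
[[518.1, 18.0, 173.0], [585.9, 13.0, 158.1], [585.3, 4.6, 158.5], [517.6, 9.8, 173.4]]
```

```bash
python3 -m jog '[[0,0,-0.2,0.184],[0,0,-0.2,0.184],[0,0,-0.2,0.184],[0,0,-0.2,0.184],[0,0,-0.2,0.184],[0,0,-0.2,0.184],[0,0,-0.2,0.184],[0,0,0,0]]' 1; python3 -m jog '[[-3.3,3.05,-0.1,0],[-3.3,3.05,-0.1,0],[-3.3,3.05,-0.1,0],[-3.3,3.05,-0.1,0],[-3.3,3.05,-0.1,0],[-3.3,3.05,0,0],[-3.3,3.05,0,0],[-3.3,3.05,0,0],[-3.3,3.05,0,0],[-3.3,3.05,0,0],[-3.3,3.05,0,0],[-3.3,3.05,0,0]]'; python3 -m jog '[[0,0,0,0],[0,0,0,0]]'
```

```text
time_s: 1.1
tcp_pos: [196.9, 539.9, 219.0]
tool_rot: [-3.141, 0.001, 1.506]
force: [0.5, -0.7, 0.0]
finger_gap: 17.6
grip_force: 0.0
time_s: 2.6
tcp_pos: [536.3, 119.3, 224.1]
tool_rot: [-3.141, -0.0, 1.507]
force: [1.2, -0.1, 0.1]
finger_gap: 0.6
grip_force: 0.0
time_s: 2.85
tcp_pos: [535.0, 120.9, 223.9]
tool_rot: [-3.14, -0.0, 1.505]
force: [0.2, -0.2, -0.1]
finger_gap: 0.0
grip_force: 0.0
```

Above press_left. Now descend: quickly to about z 175, then slowly to 125.

```bash
python3 -m jog '[[0,0,1.2,0],[0,0,1.2,0],[0,0,1.2,0],[0,0,1.2,0],[0,0,0.5,0],[0,0,0.5,0],[0,0,0.5,0],[0,0,0.5,0],[0,0,0.5,0],[0,0,0.5,0]]'; python3 -m jog '[[0,0,0.5,0],[0,0,0.5,0],[0,0,0.4,0],[0,0,0.3,0],[0,0,0.2,0],[0,0,0.1,0],[0,0,0,0]]'
```

```text
time_s: 4.1
tcp_pos: [535.8, 120.6, 146.2]
tool_rot: [3.141, 0.0, 1.504]
force: [-0.7, -0.5, 1.3]
finger_gap: 0.5
grip_force: 0.4
time_s: 4.97
tcp_pos: [535.8, 120.6, 126.4]
tool_rot: [3.141, -0.0, 1.504]
force: [-0.6, 0.3, 0.0]
finger_gap: 0.4
grip_force: 0.0
```

```bash
python3 -m jog '[[0,0,0.1,0],[0,0,0.1,0],[0,0,0,0]]'; python3 -m jog '[[0,0,0.1,0],[0,0,0,0]]'
```

```text
time_s: 5.35
tcp_pos: [535.9, 120.6, 125.2]
tool_rot: [3.141, 0.0, 1.504]
force: [-2.2, -0.7, 4.3]
finger_gap: 0.3
grip_force: 2.5
time_s: 5.6
tcp_pos: [535.9, 120.6, 125.2]
tool_rot: [3.141, 0.0, 1.504]
force: [-4.1, -0.1, 9.9]
finger_gap: 0.6
grip_force: 4.9
```

```bash
python3 -m jog '[[0,0,-1.5,0],[0,0,-2,0],[0,0,-2,0],[0,0,-2,0],[-2,0.3,-1,0],[-2,0.3,0,0],[-2,0.3,0,0],[-2,0.3,0,0],[-2,0.4,0,0],[0,0,0,0],[0,0,0,0]]' 0.15; python3 - <<'E'
from h import *
o=bot.observe();print(o['tcp_pos'],o['tool_rot'],o['finger_gap']);np.save('pics/pose.npy',np.r_[o['tcp_pos'],o['tool_rot']])
save('wrist','w1')
E
```

```text
time_s: 6.98
tcp_pos: [545.0, 19.8, 208.3]
tool_rot: [-3.141, -0.001, 1.504]
force: [-0.1, 0.3, 0.1]
finger_gap: 39.6
grip_force: 0.0
[544.95168109  19.84016106 208.30387794] [-3.14124365e+00 -5.37173731e-04  1.50358393e+00] 39.608415400144956
```

View pics/w1.png

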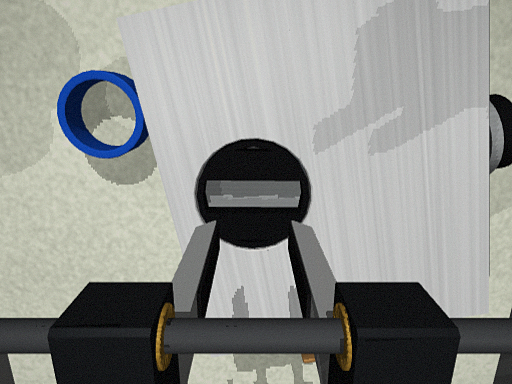

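The wrist view shows the cover flush, the dial at about (253,193) and its slot from (205,192) to (300,195), close to parallel with the tool's y. Measuring both next.

```bash
python3 - <<'E'
from h import *
from scipy.spatial.transform import Rotation as Ro
p=np.load('pics/pose.npy');i=bot.camera_info('wrist');K=i['intrinsics']
W=np.eye(4);W[:3,:3]=Ro.from_euler('xyz',p[3:]).as_matrix();W[:3,3]=p[:3];T=W@i['hand_eye']
def ray(u,v,z):
    q=T[:3,:3]@np.array([(u-K[0,2])/K[0,0],-(v-K[1,2])/K[1,1],-1]);o=T[:3,3];return o+q*(z-o[2])/q[2]
g=cv2.cvtColor(cv2.imread('pics/w1.png'),cv2.COLOR_BGR2GRAY);d=np.load('pics/w1.npy')
def z(u,v):
    q=T[:3,:3]@np.array([(u-K[0,2])/K[0,0],-(v-K[1,2])/K[1,1],-1]);return (T[:3,3]+q*d[v,u])[2]
print('cover z',[round(z(*a),1) for a in((170,60),(400,60),(180,180),(330,180),(400,250))],'floor',[round(z(u,200),1) for u in(215,250,290)])
vv,uu=np.mgrid[0:384,0:512]
m=((g<70)&(np.hypot(uu-253,vv-193)<64)&(vv<215)).astype(np.uint8)
h=cv2.convexHull(np.concatenate(cv2.findContours(m,0,1)[0]))[:,0]
h=h[h[:,1]<212];w=np.array([ray(*a,125)[:2] for a in h])
A=np.c_[2*w,np.ones(len(w))];s=np.linalg.lstsq(A,(w**2).sum(1),rcond=None)[0];c=s[:2];print('dial',c,'R',np.sqrt(s[2]+c@c))
s=((g>95)&(abs(uu-253)<52)&(vv>170)&(vv<212)&(np.hypot(uu-253,vv-193)<50)).astype(np.uint8)
cs=max(cv2.findContours(s,0,2)[0],key=cv2.contourArea);b=cv2.boxPoints(cv2.minAreaRect(cs));print(b.round())
for zz in(125,109):
    q=np.array([ray(*a,zz)[:2] for a in b]);print(zz,q.round(1).tolist(),q.mean(0))
    e=max(((q[k]-q[k-1]) for k in range(4)),key=np.linalg.norm);print('ang',np.degrees(np.arctan(e[1]/e[0])),np.linalg.norm(e))
E=[ray(*a,125) for a in((487,30),(487,300))];
R=W[:3,:3]; dv=R.T@(np.r_[c,125]-p[:3]);print('tool delta',dv)
E
```

```text
cover z [np.float64(125.4), np.float64(125.8), np.float64(126.0), np.float64(124.9), np.float64(125.1)] floor [np.float64(110.2), np.float64(109.4), np.float64(110.7)]
dial [544.2491796   17.58136473] R 47.182267903355175
[[208. 181.]
 [300. 181.]
 [300. 206.]
 [208. 206.]]
125 [[509.0, 32.8], [583.5, 27.7], [582.9, 6.2], [506.7, 11.4]] [545.52953664  19.508899  ]
ang -3.927630632788064 76.38081245788939
109 [[506.5, 28.6], [585.6, 23.2], [584.9, 0.4], [504.0, 5.9]] [545.23124918  14.54877512]
ang -3.927630632788057 81.02373115400763
tool delta [-2.34562578 -0.52013717 83.30281656]
```

```bash
python3 -m jog '[[-0.25,0,1.5,0],[0,0,2,0],[0,0,2,0],[0,0,1.5,0],[0,0,0.6,0],[0,0,0.4,0],[0,0,0.4,0],[0,0,0.4,0],[0,0,0.3,0],[0,0,0.2,0],[0,0,0,0]]'
```

```text
time_s: 8.4
tcp_pos: [544.7, 17.2, 115.3]
tool_rot: [-3.141, -0.0, 1.504]
force: [-0.2, 0.7, 0.9]
finger_gap: 39.8
grip_force: 0.0
```

```bash
python3 -m jog '[[0,0,0,0.12],[0,0,0,0.12],[0,0,0,0.12],[0,0,0,0.12],[0,0,0,0.12],[0,0,0,0.12],[0,0,0,0.12],[0,0,0,0.12],[0,0,0,0.12],[0,0,0,0.12],[0,0,0,0]]';python3 -m jog '[[0,0,0,0.07],[0,0,0,0.07],[0,0,0,0.06],[0,0,0,0.05],[0,0,0,0]]'; python3 -c "
from h import *
print(bot.observe()['wrist_torque'])"; python3 -m jog '[[0,0,0,0.05],[0,0,0,0.05],[0,0,0,0]]'; python3 -c "
from h import *
print(bot.observe()['wrist_torque'])"
```

```text
time_s: 9.78
tcp_pos: [544.6, 16.7, 115.5]
tool_rot: [3.141, 0.001, 0.305]
force: [-0.2, -2.2, -0.2]
finger_gap: 40.1
grip_force: 0.9
time_s: 10.4
tcp_pos: [544.4, 16.8, 115.5]
tool_rot: [3.141, 0.001, 0.056]
force: [-1.0, -2.5, 1.2]
finger_gap: 40.0
grip_force: 1.4
[-0.37631437  0.58270323  0.02848987]
time_s: 10.78
tcp_pos: [544.3, 16.8, 115.4]
tool_rot: [3.141, 0.001, -0.044]
force: [-3.0, -2.4, 1.9]
finger_gap: 40.2
grip_force: 3.8
[-0.54846843  0.73643708  0.26247458]
```

```bash
python3 -m jog '[[0,0,0,0.04],[0,0,0,0]]'; python3 -c "
from h import *
print(bot.observe()['wrist_torque'])"; python3 -m jog '[[0,0,0,0.04],[0,0,0,0],[0,0,0,0]]'; python3 -c "
from h import *
print(bot.observe()['wrist_torque'])"
```

```text
time_s: 11.02
tcp_pos: [544.2, 16.8, 115.5]
tool_rot: [3.14, 0.001, -0.081]
force: [-3.0, -3.0, 2.7]
finger_gap: 40.4
grip_force: 19.6
[-0.61471929  0.88325807  1.39469082]
time_s: 11.4
tcp_pos: [544.2, 16.8, 115.5]
tool_rot: [3.139, 0.001, -0.116]
force: [-3.8, -2.9, 3.2]
finger_gap: 40.3
grip_force: 39.5
[-0.51547084  0.87719983  2.75002037]
```

At the stop (torque is climbing fast). Back off the turn, lift out and look.

```bash
python3 -m jog '[[0,0,0,-0.08],[0,0,0,-0.08],[0,0,0,-0.08],[0,0,-0.5,0],[0,0,-1,0],[0,0,-1.5,0],[0,0,-2,0],[0,0,-2,0],[0,0,-2,0],[0,0,-2,0],[0,0,0,0],[0,0,0,0]]'; python3 - <<'E'
from h import *
save('wrist','w2');print(bot.observe()['joint_pos'])
E
```

```text
time_s: 12.9
tcp_pos: [544.6, 17.3, 225.3]
tool_rot: [-3.141, 0.0, 0.114]
force: [0.5, -0.5, -0.4]
finger_gap: 39.9
grip_force: 0.0
[-1.27199072e-01  1.28060542e-01  1.59218583e+00  7.71832784e-05
  1.42268690e+00  1.32988734e+00]
```

View pics/w2.png

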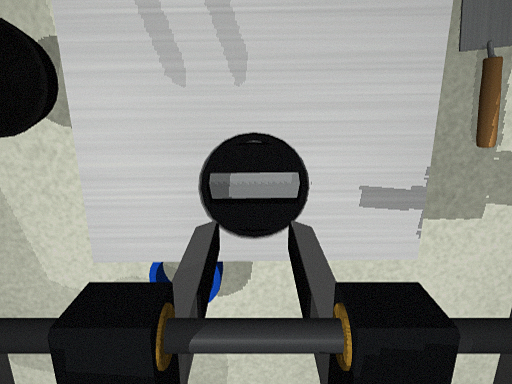

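The slot (210–300, 185) is parallel to the front edge at row 262, the cover is flat, and the tool is 100 mm clear.

```bash
python3 -m jog '[[0,0,-2,0],[0,0,0,0],[0,0,0,0]]'; python3 -c "
from h import *
print(bot.sign_off())"
```

```text
time_s: 13.32
tcp_pos: [544.3, 17.3, 244.3]
tool_rot: [-3.141, 0.002, 0.114]
force: [-0.4, -0.5, 0.6]
finger_gap: 40.0
grip_force: 0.0
the job is handed in; nothing more can be done
None
```

I pressed the cover flush, turned the dial clockwise to its locked stop, and handed the job in at about 13 s with the arm clear of everything; the hand-in gave no verdict.

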